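# Set the scanner dock's switches with the stylus from its stand

### The job

Draw the orange-ended stylus straight out of its light leaning wooden stand, without tipping or dragging the stand, and with its tip push the four little white switches on the scanner dock fully over so that, counting from the green lamp, they read on, off, on, on (on is towards the white stripe). Then lower the stylus tip down into the blue mug and leave it standing there; do not drop it in, touch the dock with the gripper, or disturb anything else on the counter.

Things in the scene. Friction and masses are not known exactly. Their poses are not given: they have to be found in the camera images.
- stylus_mid (a point): centre of the stylus, half-way along it. The stylus is a straight round rod 140 mm long, 30 g; +z of this point runs along it from tip to orange end. The orange end part (12 mm thick, from 10 to 66 mm beyond this point) is where to grip, best about 30 mm beyond this point; below it the black shaft is 10 mm thick. At the start it leans, tip down, in the socket of the stand, with about 1.5 mm of play.
- stylus_tip (a point): the point of the stylus, 70 mm from its centre on its axis; it is 3 mm thick at the point, about 5 mm thick 2 to 10 mm up, and widens to 10 mm at 26 mm. Its +z runs up the stylus. At the start it rests on the stand's base.
- stylus: the stylus as a whole; origin at its tip, +z up along it (the same point as stylus_tip).
- stand: light loose wooden pen stand, 60 g: base 84 x 62 x 8 mm with a square collar 26 x 26 mm carrying an 11.5 mm hole. Origin at the centre of the underside, z up. The socket leans 0.35 rad (20 degrees) from vertical towards the stand's -x (which points away from the robot or partly sideways); its axis meets the base's top at x = +22 mm, y = 0, and the collar ends 46 mm along the axis from there, so the stylus must be drawn about 50 mm along that axis to be clear.
- dock: scanner base station fixed to the counter: black box 150 (x) x 160 (y) x 40 mm (z), origin at the centre of the underside, z up. On its top, centred at x = -35 mm, is a red bank 30 x 66 mm with four white switch nubs side by side along y, 13 mm apart, at y = +19.5, +6.5, -6.5, -19.5 mm (1 to 4). The green lamp is at y = +46 mm, beside switch 1. The white stripe is at x = -12 mm. A cradle with a scanner takes up x = +17 to +67 mm, up to 77 mm above the counter.
- sw1 (a joint): switch 1, next to the green lamp: its nub slides along the dock's x. 0 m = off (nub centre at dock x = -40 mm), 0.010 m = on (nub centre at x = -30 mm, towards the white stripe). Nub 5 mm (x) x 6 mm (y), standing 9 mm above the dock's top at 40 mm. It stays where it is left; about 0.6 N moves it. It may start part way. On counts above 0.0075, off below 0.0025.
- sw2 (a joint): switch 2, like switch 1, 13 mm further from the lamp (dock y = +6.5 mm).
- sw3 (a joint): switch 3, like switch 1 (dock y = -6.5 mm).
- sw4 (a joint): switch 4, like switch 1, farthest from the lamp (dock y = -19.5 mm).
- mug: blue ceramic mug, 80 mm across the rim and 85 mm high, wall 4 mm, open at the top, loose, 350 g; origin at the centre of its underside, z up, handle at its +y side.
- candlestick: loose brass candlestick, 128 mm high, foot 68 mm and top 44 mm across, origin at the centre of its underside, z up; stands close to the stand, on the side away from its lean.
- cup_a: little loose wooden cup, 44 mm across, 32 mm high, origin under its centre; close beside the stand.
- cup_b: another such little wooden cup, close to the mug.
- stapler: red stapler lying on the counter, 36 x 130 x 36 mm (long along its y), origin under its centre.
- terminal: black card terminal lying flat, 160 x 78 x 24 mm (long along its x), origin under its centre.
- tagblock: dark wooden block 30 x 70 x 20 mm with an upright paper tag, 65 mm high in all, origin under its centre.
Mind the look-alikes: they are no part of the job. What is shaped like the stand but purple or turquoise is not meant.

How it is judged:
By the outcome, as a careful person would: the job done as asked, in the order asked, and still so for the second after the job is handed in, with the robot touching nothing.
It also fails if it takes over 58 s, if anything falls off the work surface, if the arm or the gripper's body presses on something with over 40 N, if the wrist force passes 120 N, or if a joint passes its speed limit or range.

### The arm

A 6-joint arm with a two-finger parallel gripper is mounted at the origin on the work surface. World frame = base frame: x ahead of the robot, y to its left, z up, the work surface at z = 0. Lengths are in m, angles in rad, forces in N, time in s.
With the tool pointing down it reaches from about 0.35 to 0.775 m from the base axis. Payload 7.3 kg.
Tool frame: the origin (TCP) lies at the very end of the fingers, on their centre line; the grasp point (between the pads) lies 19 mm behind it; z points along the fingers, y is the line along which they close (so a half turn about z gives the same grasp; the last joint's range is limited). The gripper opens to 92 mm and grips with 3 to 60 N. Pads are 19 mm wide; open, the fingers measure 130 mm over their backs; the gripper's body (75 mm by 190 mm) begins 47 mm behind the grasp point.
Start: joints at [-1.355, 0.342, 1.524, -0, 1.275, -0.146], TCP at [0.186, -0.491, 0.227] pointing down, gripper open.
Joint ranges: [-2.53, 2.53], [-0.77, 2.02], [0.04, 2.7], [-1, 4.14], [0.28, 2.66], [-3.11, 3.11]. Speed limits (rad/s): [2.57, 2.57, 3.14, 3.14, 3.14, 3.14].

### API

Orientations are given as a unit quaternion [x, y, z, w].
In Python, from cell import arm gives the robot as it stands.
- The arm moves only by the tool play_rows, never from a script. Its argument "increments" is text: rows parted by semicolons, each of 7 numbers parted by spaces: the shift along the world's x, y, z in m, then the turn, a rotation vector about the world's x, y, z in degrees, then the closure, from 0 (fully open) to 1 (shut). In form: dx dy dz wx wy wz jaw; .... A call has 1 to 10 rows; each row is the pose to reach, as a shift and turn from the pose commanded when the call began; what a row does not reach only later rows make up. A row lasts 1/8 s, in which the tool goes at most 62.5 mm and 10.7 degrees, less where a joint would pass 70% of its speed; a pose out of reach is approached as far as the arm can. A call with a gripper value outside its range is refused whole. The fingers move at their own pace and stop on an object; "squeeze" is the grip in N (left out, the last holds). Time passes only in rows, so rows that repeat a pose let the fingers close. It gives the time, the measured TCP pose, the force, the opening and the grip force at its end, in the units of the state.
- arm.sense(): the state, without advancing time (a new reading comes with each control period).
- arm.read_camera(name): name is "scene" or "top"; returns a dict with "frame" (384x512x3 uint8, blue, green, red), "depth" (384x512 float32, m along the optical axis (not along the pixel's ray), 0 where there is no reading), "fx", "fy", "cx", "cy" (pixels), "D" ([k1, k2, p1, p2, k3] as OpenCV has them; the pictures are not rectified), "origin" and "rotation" of the camera in the world. Camera axes: x right, y up, looking along -z (the intrinsics and any distortion apply to the point x, -y, -z); pixel columns grow to the right and rows downward; lengths in m; the calibration is good to about 2 mm. A picture is of the moment at which its call begins.
- arm.hand_in(): hands the job in; it is judged then, once.
The state is a dict: "t": time; "joints": joint angles; "dq": joint speeds; "effort": joint torques, N m; "eef_pos": TCP position; "ee_rot": TCP orientation; "ft_force": force on the tool from outside, world axes, zero at the start; "ft_torque": the same for the moment, N m; "gripper_width": finger opening in m; "grip_force": force on a finger pad.
Only numpy, scipy, OpenCV 4.12 (cv2) and the standard library are available. Lean on these libraries where they do the work, as an engineer would, in place of code of your own. Each camera call takes 0.05 s, during which the arm holds its last target. There are 200 camera calls.

## Working session

There is one attempt and no reset: what is moved stays moved. The work goes in short steps, Python scripts to look and compute and a tool call to move; the robot and the scene stay as the last step left them, time stands still between calls to the robot, and variables do not carry over. Pictures are saved under pics/ and viewed, at most 10 in all, crops included, and the job is handed in when it is done.

Besides the shell and the picture viewer there is one more tool, called after "Call:" in YAML: its name, and indented under it one key for each argument. play_rows: Moves the arm, as the interface text tells. Its arguments: {"type":"object","properties":{"increments":{"type":"string"},"squeeze":{"type":"number"}},"required":["increments"]}

```bash
mkdir -p pics; cat > h.py <<'E'
import numpy as np, cv2
from cell import arm
def cam(n):
    c=arm.read_camera(n); return c
def xyz(c):
    h,w=c["depth"].shape
    K=np.array([[c["fx"],0,c["cx"]],[0,c["fy"],c["cy"]],[0,0,1.]])
    u,v=np.meshgrid(np.arange(w),np.arange(h))
    p=cv2.undistortPointsIter(np.stack([u,v],-1).reshape(-1,1,2).astype(float),K,np.array(c["D"],float),None,None,(3,50,1e-9)).reshape(h,w,2)
    d=c["depth"]
    P=np.stack([p[...,0]*d,-p[...,1]*d,-d],-1)
    return P@np.array(c["rotation"]).reshape(3,3).T+np.array(c["origin"])
def proj(c,X):
    K=np.array([[c["fx"],0,c["cx"]],[0,c["fy"],c["cy"]],[0,0,1.]])
    q=(np.atleast_2d(X)-np.array(c["origin"]))@np.array(c["rotation"]).reshape(3,3)
    q=q*[1,-1,-1]
    return cv2.projectPoints(q,np.zeros(3),np.zeros(3),K,np.array(c["D"],float))[0].reshape(-1,2)
def save(c,name,box=None,s=1):
    f=c["frame"]
    if box: f=f[box[1]:box[3],box[0]:box[2]]
    cv2.imwrite("pics/"+name,cv2.resize(f,None,fx=s,fy=s,interpolation=cv2.INTER_CUBIC))
E
python3 - <<'E'
from h import *
for n in("scene","top"):
    c=cam(n); save(c,n+"0.png",s=1.5); print(n,c["origin"],np.round(c["rotation"],3).tolist(),c["fx"],c["D"])
    np.save(n+"0.npy",c,allow_pickle=True)
print(arm.sense())
E
```

```text
scene [0.98406374 0.44043946 1.06508001] [0.099, 0.25, 0.888, 0.374] 457.5159132868936 [-0.09976546  0.          0.          0.          0.        ]
top [ 0.44550694 -0.01657044  0.78267619] [-0.044, 0.05, 0.706, -0.705] 346.58288434114 [-0.01152355  0.          0.          0.          0.        ]
{'t': 0.1, 'joints': array([-1.35501340e+00,  3.42680155e-01,  1.52489782e+00,  1.22765693e-05,
        1.27541619e+00, -1.45984659e-01]), 'dq': array([-0.00017798,  0.00037195, -0.00288121,  0.0002588 , -0.00032606,
       -0.00271008]), 'effort': array([ 1.69992789e-03, -4.32002449e+01, -2.44694191e+01,  7.18783052e-02,
        5.26481203e-02, -5.95417237e-05]), 'eef_pos': array([ 0.18576684, -0.4906538 ,  0.22610866]), 'ee_rot': array([ 9.83685164e-01,  1.79897212e-01, -1.85830870e-05, -7.00530991e-04]), 'ft_force': array([0.3425474 , 0.65982391, 0.59949861]), 'ft_torque': array([0.00388321, 0.0073957 , 0.04120909]), 'grip_force': 0.0, 'gripper_width': 0.0918362109348858}
```

View pics/scene0.png

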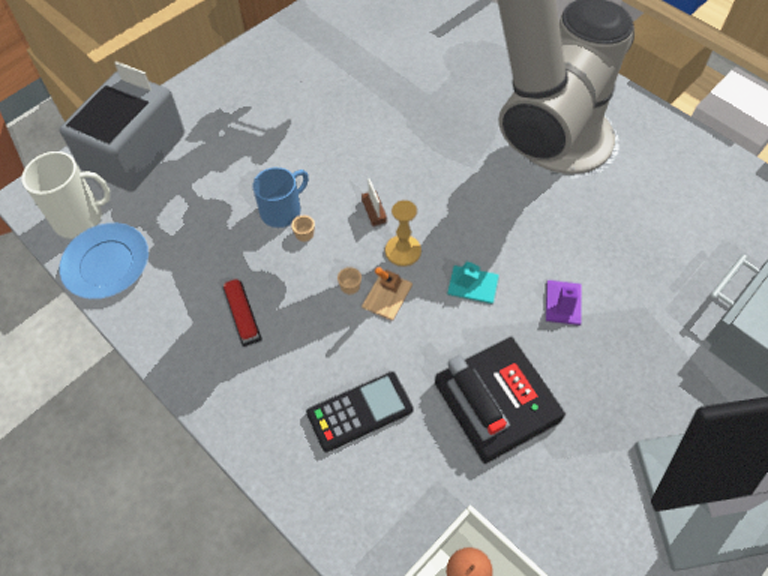

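View pics/top0.png

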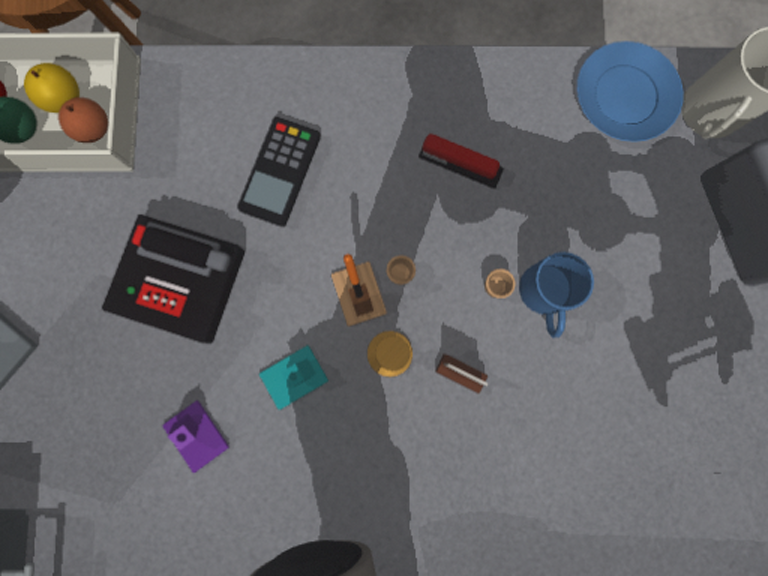

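The scene picture shows the wooden stand with the orange-ended stylus at about (388,290). The top view shows it at (358,290), with the candlestick below-right at (390,354) and cup_a at (400,270). The dock is at (175,280), the blue mug at (560,282) and cup_b at (500,284). The stand candidates are wood (358,290), turquoise (293,376) and purple (195,436); only the wooden one holds the orange stylus.

```bash
python3 - <<'E'
from h import *
T=np.load("top0.npy",allow_pickle=True).item(); S=np.load("scene0.npy",allow_pickle=True).item()
for n,c in(("top",T),("scene",S)):
    P=xyz(c); hsv=cv2.cvtColor(c["frame"],cv2.COLOR_BGR2HSV); H,s,V=hsv[...,0].astype(int),hsv[...,1],hsv[...,2]
    def roi(x0,x1,y0,y1): return (P[...,0]>x0)&(P[...,0]<x1)&(P[...,1]>y0)&(P[...,1]<y1)
    st=roi(.35,.6,-.06,.12)&(P[...,2]>.06)&(H>3)&(H<14)&(s>190)&(V>100)
    st&=np.hypot(P[...,0]-.38,P[...,1]+.02)>.04
    Q=P[st]; m=Q.mean(0); d=np.linalg.svd(Q-m)[2][0]; d*=np.sign(d[2])
    print(n,"orange",len(Q),m.round(4),d.round(3),"tilt",np.degrees(np.arccos(d[2])),"zrange",Q[:,2].min(),Q[:,2].max(), Q[Q[:,2].argmax()])
    mug=roi(.3,.65,-.4,-.15)&(H>95)&(H<120)&(s>100)&(P[...,2]>.078)&(P[...,2]<.095)
    Q=P[mug]; 
    if len(Q)>10: print(n,"mug rim",len(Q),Q.min(0),Q.max(0),Q.mean(0))
    dk=roi(.33,.62,.08,.40)&(P[...,2]>.036)&(P[...,2]<.046)
    Q=P[dk]; print(n,"dock top",len(Q),cv2.minAreaRect(Q[:,:2].astype(np.float32)),np.median(Q[:,2]))
    for nm,k in(("red",((H<6)|(H>174))&(s>150)),("green",(H>45)&(H<80)&(s>120)),("white",(s<60)&(V>150))):
        kk=dk|(roi(.33,.62,.08,.40)&(P[...,2]>.046)&(P[...,2]<.054)); m_=(kk&k).astype(np.uint8)
        nn,l,stt,ce=cv2.connectedComponentsWithStats(m_)
        for i in range(1,nn):
            if stt[i,4]>=3: print("  ",nm,stt[i,4],ce[i].round(1),P[l==i].mean(0).round(4))
save(T,"standcrop.png",(200,150,300,260),6); save(S,"dockcrop.png",(285,220,380,310),6)
E
```

```text
Traceback (most recent call last):
  File "h.py", line 12, in xyz
    return P@np.array(c["rotation"]).reshape(3,3).T+np.array(c["origin"])
             ~~~~~~~~~~~~~~~~~~~~~~~~~~~~~~~^^^^^
ValueError: cannot reshape array of size 4 into shape (3,3)
```

Rotation is a quaternion; fixing that.

```bash
sed -i 's/np.array(c\["rotation"\]).reshape(3,3)/R.from_quat(c["rotation"]).as_matrix()/; 1a from scipy.spatial.transform import Rotation as R' h.py; cat > m.py <<'E'
from h import *
T=np.load("top0.npy",allow_pickle=True).item(); S=np.load("scene0.npy",allow_pickle=True).item()
for n,c in(("top",T),("scene",S)):
    P=xyz(c); hsv=cv2.cvtColor(c["frame"],cv2.COLOR_BGR2HSV); H,s,V=hsv[...,0].astype(int),hsv[...,1],hsv[...,2]
    def roi(x0,x1,y0,y1): return (P[...,0]>x0)&(P[...,0]<x1)&(P[...,1]>y0)&(P[...,1]<y1)
    b=(225,160,262,220) if n=="top" else (245,175,272,195)
    im=np.zeros(H.shape,bool); im[b[1]:b[3],b[0]:b[2]]=1
    st=im&(H>3)&(H<14)&(s>190)&(V>100)&(P[...,2]>.05)
    Q=P[st]; m=Q.mean(0); d=np.linalg.svd(Q-m)[2][0]; d*=np.sign(d[2])
    print(n,"orange",len(Q),m.round(4),d.round(3),"tilt",np.degrees(np.arccos(d[2])),"z",Q[:,2].min(),Q[:,2].max(), Q[Q[:,2].argmax()])
    wood=roi(.3,.65,-.05,.15)&(P[...,2]>.005)&(P[...,2]<.012)&(H>5)&(H<25)&(s>60)
    Q=P[wood]; print("standbase",cv2.minAreaRect(Q[:,:2].astype(np.float32)) if len(Q)>5 else None)
    mug=roi(.3,.65,-.4,-.15)&(H>95)&(H<120)&(s>100)&(P[...,2]>.078)&(P[...,2]<.095)
    Q=P[mug]; 
    if len(Q)>10: print(n,"mug rim",len(Q),Q.min(0),Q.max(0),Q.mean(0))
    dk=roi(.33,.62,.08,.40)&(P[...,2]>.036)&(P[...,2]<.046)
    Q=P[dk]; print(n,"dock top",len(Q),cv2.minAreaRect(Q[:,:2].astype(np.float32)),np.median(Q[:,2]))
    for nm,k in(("red",((H<6)|(H>174))&(s>150)),("green",(H>45)&(H<80)&(s>120)),("white",(s<60)&(V>150))):
        kk=roi(.33,.62,.08,.40)&(P[...,2]>.036)&(P[...,2]<.054); m_=(kk&k).astype(np.uint8)
        nn,l,stt,ce=cv2.connectedComponentsWithStats(m_)
        for i in range(1,nn):
            if stt[i,4]>=3: print("  ",nm,stt[i,4],ce[i].round(1),P[l==i].mean(0).round(4))
save(T,"standcrop.png",(200,150,300,260),5); save(S,"dockcrop.png",(285,220,380,310),6)
E
python3 m.py
```

```text
top orange 82 [0.5576 0.0127 0.1146] [0.442 0.138 0.886] tilt 27.603476390265506 z 0.0855092057548289 0.1380585222731494 [0.57010916 0.01569153 0.13805852]
standbase ((0.5006545186042786, -0.0016208179295063019), (0.170896977186203, 0.09552814066410065), 0.8073538541793823)
top mug rim 259 [ 0.50764091 -0.3152537   0.07830154] [ 0.58440253 -0.23589704  0.08829255] [ 0.54692053 -0.27435184  0.08373342]
top dock top 3466 ((0.4980647563934326, 0.2423165738582611), (0.30825620889663696, 0.21160918474197388), 29.693389892578125) 0.04022323466229355
   red 388 [107.4 199.7] [0.5266 0.288  0.0414]
   green 21 [ 87. 193.] [0.5411 0.3324 0.0422]
   white 70 [111.1 189.6] [0.5486 0.2814 0.0407]
   white 5 [ 97. 198.] [0.5297 0.3079 0.0474]
   white 4 [103.2 198. ] [0.5296 0.2946 0.0473]
   white 4 [109.  199.8] [0.5259 0.2823 0.0468]
   white 4 [114.5 201.5] [0.522  0.2698 0.0482]
scene orange 17 [0.5668 0.0184 0.1227] [0.441 0.043 0.896] tilt 26.309575768720013 z 0.0917417049156003 0.13989863401237435 [0.574517   0.01840962 0.13989863]
standbase ((0.5039604902267456, -0.0012638755142688751), (0.1724644899368286, 0.09676751494407654), 0.144156813621521)
scene mug rim 166 [ 0.50238362 -0.31619373  0.0780121 ] [ 0.5897625  -0.23588256  0.09211699] [ 0.54877585 -0.2730461   0.08402401]
scene dock top 2526 ((0.4999692440032959, 0.24063070118427277), (0.3078650236129761, 0.2110878974199295), 29.82834815979004) 0.04112468358500809
   red 270 [345.2 255.6] [0.5289 0.2867 0.0426]
   green 15 [355.8 270.9] [0.5423 0.33   0.0429]
   white 7 [340.7 248. ] [0.5243 0.2678 0.05  ]
   white 87 [336.9 259. ] [0.5496 0.2779 0.042 ]
   white 8 [344.  252.5] [0.5274 0.2807 0.0487]
   white 8 [346.9 256.9] [0.5308 0.2926 0.0471]
   white 6 [351.2 260.7] [0.5321 0.3064 0.0489]
   white 5 [336.  278.4] [0.5933 0.3091 0.0529]
   white 3 [337.7 282.7] [0.5977 0.3182 0.0503]
```

View pics/standcrop.png

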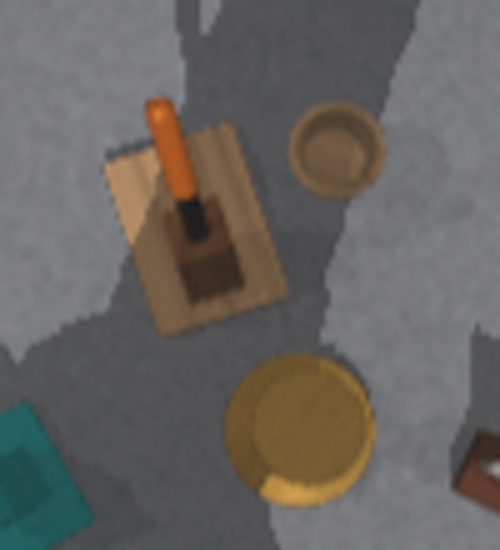

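View pics/dockcrop.png

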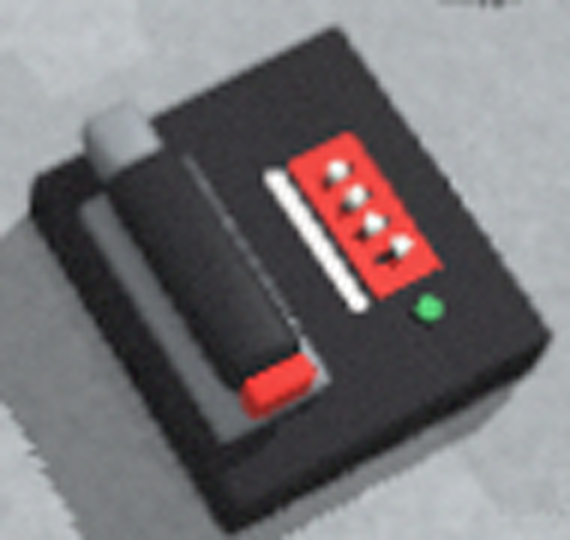

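The crops confirm the wooden stand with the orange stylus, whose grip lies at crop pixel (170,150). On the dock, the lamp is at crop (430,307), the nubs run from (400,245) to (338,172), and the stripe is at (315,240). Next I'll fit the stylus axis and the dock pose.

```bash
cat > fit.py <<'E'
from h import *
from scipy.optimize import minimize
def omask(c,b,hi=14):
    hsv=cv2.cvtColor(c["frame"],cv2.COLOR_BGR2HSV); H,s,V=[hsv[...,i].astype(int) for i in range(3)]
    m=np.zeros(H.shape,bool); m[b[1]:b[3],b[0]:b[2]]=1
    return m&(H>3)&(H<hi)&(s>190)&(V>100)
SS=8
def render(c,tip,d,a0=.080,a1=.136,r=.006):
    d=d/np.linalg.norm(d); u=np.cross(d,[0,0,1.]) ; u=u/np.linalg.norm(u) if np.linalg.norm(u)>1e-6 else np.array([1.,0,0]); v=np.cross(d,u)
    t=np.linspace(0,2*np.pi,24); ring=np.outer(np.cos(t),u)+np.outer(np.sin(t),v)
    pts=np.vstack([tip+a*d+r*ring for a in (a0,a1)])
    p=proj(c,pts); h=cv2.convexHull(((p+.5)*SS).astype(np.float32)).astype(np.int32)
    m=np.zeros((384*SS,512*SS),np.uint8); cv2.fillConvexPoly(m,h,1)
    return cv2.resize(m.astype(np.float32),(512,384),interpolation=cv2.INTER_AREA)
E
python3 - <<'E'
from fit import *
T=np.load("top0.npy",allow_pickle=True).item(); S=np.load("scene0.npy",allow_pickle=True).item()
MT=omask(T,(225,160,262,220)); MS=omask(S,(245,175,272,195))
print(MT.sum(),MS.sum())
def dirv(t,a): return np.array([np.sin(t)*np.cos(a),np.sin(t)*np.sin(a),np.cos(t)])
def cost(p,w=(1,1)):
    tip=np.array([p[0],p[1],.008]); d=dirv(p[2],p[3])
    return w[0]*((render(T,tip,d)-MT)**2).sum()/MT.sum()+w[1]*((render(S,tip,d)-MS)**2).sum()/max(MS.sum(),1)+((p[2]-.35)/.1)**2*.3
for w in((1,.7),(1,0)):
    r=minimize(cost,[.515,.0,.35,.31],args=(w,),method="Nelder-Mead",options=dict(initial_simplex=np.array([[.515,0,.35,.31],[.525,0,.35,.31],[.515,.01,.35,.31],[.515,0,.39,.31],[.515,0,.35,.45]]),xatol=1e-4,fatol=1e-4,maxiter=150))
    d=dirv(r.x[2],r.x[3]);print(w,r.x.round(4),r.fun,d.round(4),"grasp108",(np.array([*r.x[:2],.008])+.108*d).round(4))
# dock
for n,c in(("top",T),("scene",S)):
    P=xyz(c); hsv=cv2.cvtColor(c["frame"],cv2.COLOR_BGR2HSV); H,s,V=[hsv[...,i].astype(int) for i in range(3)]
    reg=(P[...,0]>.3)&(P[...,0]<.65)&(P[...,1]>.05)&(P[...,1]<.42)
    dk=reg&(P[...,2]>.030)&(P[...,2]<.09)&((V<75)|(s>120))
    nn,l,st,_=cv2.connectedComponentsWithStats(dk.astype(np.uint8)); i=1+st[1:,4].argmax()
    Q=P[(l==i)]; (cx,cy),wh,an=cv2.minAreaRect(Q[:,:2].astype(np.float32)); print(n,"dock",(cx,cy),wh,an)
    red=reg&(P[...,2]>.036)&(P[...,2]<.05)&((H<6)|(H>174))&(s>150)&(P[...,0]<.57)
    wh_=reg&(P[...,2]>.036)&(P[...,2]<.044)&(s<60)&(V>150)&(P[...,0]<.57)
    gr=reg&(P[...,2]>.036)&(H>45)&(H<80)&(s>120)
    nn,l,st,_=cv2.connectedComponentsWithStats(wh_.astype(np.uint8)); W=P[l==1+st[1:,4].argmax()]
    e=np.linalg.svd(W[:,:2]-W[:,:2].mean(0))[2][0]; e*=np.sign(e[1]); print("stripe",W.mean(0),"yaw",np.degrees(np.arctan2(-e[0],e[1])),"red",cv2.minAreaRect(P[red][:,:2].astype(np.float32)),"green",P[gr].mean(0))
    # stand & others
    for nm,k in(("candle top",(P[...,2]>.11)&(P[...,2]<.135)&(P[...,0]<.5)&(abs(P[...,1])<.1)),("cupA",(P[...,2]>.026)&(P[...,2]<.036)&(P[...,1]<-.02)&(P[...,1]>-.09)&(P[...,0]>.48)&(P[...,0]<.6)),("cupB",(P[...,2]>.026)&(P[...,2]<.036)&(P[...,1]<-.16)&(P[...,1]>-.225)&(P[...,0]>.48)&(P[...,0]<.6)),("mugcol",(P[...,2]>.08)&(P[...,2]<.09)&(P[...,1]<-.2)&(P[...,1]>-.35)&(P[...,0]>.44)&(P[...,0]<.62))):
        Q=P[k]; 
        if len(Q)>4: print(nm,len(Q),cv2.minEnclosingCircle(Q[:,:2].astype(np.float32)))
E
```

```text
82 17
(1, 0.7) [ 5.227e-01 -4.000e-04  3.755e-01  3.416e-01] 1.5398380163786842 [0.3456 0.1228 0.9303] grasp108 [0.5601 0.0129 0.1085]
(1, 0) [0.5221 0.0013 0.3607 0.3044] 0.3370406257861388 [0.3367 0.1058 0.9356] grasp108 [0.5585 0.0127 0.109 ]
top dock (0.5599794387817383, 0.2773454189300537) (0.15996167063713074, 0.14865556359291077) 72.18354034423828
stripe [0.54862189 0.28142089 0.04067658] yaw -17.775191199123334 red ((0.5268516540527344, 0.28941595554351807), (0.06923027336597443, 0.03242119774222374), 71.64368438720703) green [0.54113565 0.33238078 0.04215794]
candle top 427 ((0.44928690791130066, -0.03938443213701248), 0.02196335420012474)
cupA 115 ((0.5707530379295349, -0.055339448153972626), 0.02152426913380623)
cupB 121 ((0.5495225191116333, -0.2011362761259079), 0.02173805795609951)
mugcol 270 ((0.5469608902931213, -0.2758074998855591), 0.040373388677835464)
scene dock (0.5637400150299072, 0.2771229147911072) (0.15912222862243652, 0.14910517632961273) 72.09748840332031
stripe [0.5498317  0.27926544 0.04140222] yaw -17.678583362733363 red ((0.5278050899505615, 0.28613466024398804), (0.06743603944778442, 0.033031851053237915), 73.91748046875) green [0.54234875 0.32997633 0.04285392]
candle top 256 ((0.2288305163383484, 0.01049988716840744), 0.25113654136657715)
cupA 86 ((0.5743643045425415, -0.057266995310783386), 0.02318376488983631)
cupB 86 ((0.5538684129714966, -0.20246008038520813), 0.022966783493757248)
mugcol 155 ((0.5495566129684448, -0.2778313159942627), 0.04230460152029991)
```

```bash
cat > d.py <<'E'
from h import *
def target(d,az,roll=0):
    d=np.asarray(d,float)/np.linalg.norm(d)
    y=np.array([np.sin(az),-np.cos(az),0]); y-=d*(y@d); y/=np.linalg.norm(y)
    return R.from_matrix(np.column_stack([np.cross(y,-d),y,-d]))
def delta(pos,Rt,s=None):
    s=s or arm.sense()
    rv=(Rt*R.from_quat(s["ee_rot"]).inv()).as_rotvec(degrees=True)
    print("from",s["eef_pos"].round(4),"d",(np.asarray(pos)-s["eef_pos"]).round(4),"turn",rv.round(2),"j",s["joints"].round(3),"t",s["t"])
E
python3 - <<'E'
from d import *
t,a=.357,.31; d=np.array([np.sin(t)*np.cos(a),np.sin(t)*np.sin(a),np.cos(t)]); G=np.array([.5526,.0108,.0912])
print(d); delta(G+.075*d,target(d,a)); delta(G,target(d,a))
E
```

```text
[0.33280721 0.1066073  0.93694943]
from [ 0.1858 -0.4907  0.2261] d [ 0.3918  0.5094 -0.0646] turn [-6.82 19.3  -2.92] j [-1.355  0.343  1.525  0.     1.275 -0.146] t 0.1
from [ 0.1858 -0.4907  0.2261] d [ 0.3668  0.5015 -0.1349] turn [-6.82 19.3  -2.92] j [-1.355  0.343  1.525  0.     1.275 -0.146] t 0.1
```

Call:
play_rows:
  increments: "0.2 0.25 0.02 -3.4 9.6 -1.5 0;0.2 0.25 0.02 -3.4 9.6 -1.5 0;0.3 0.38 0.02 -6.8 19.3 -2.9 0;0.3 0.38 0.02 -6.8 19.3 -2.9 0;0.3 0.38 0.02 -6.8 19.3 -2.9 0;0.392 0.509 0 -6.8 19.3 -2.9 0;0.392 0.509 0 -6.8 19.3 -2.9 0;0.392 0.509 0 -6.8 19.3 -2.9 0;0.392 0.509 0 -6.8 19.3 -2.9 0;0.392 0.509 0 -6.8 19.3 -2.9 0"

```text
t: 1.35
eef_pos: [0.5651, 0.0015, 0.2272]
ee_rot: [0.972, 0.152, -0.176, 0.028]
ft_force: [0.7, -0.6, 0.3]
gripper_width: 0.0919
grip_force: 0.0
```

Call:
play_rows:
  increments: "0 0 0 0 0 0 0.1;0 0 0 0 0 0 0.2"

```text
t: 1.6
eef_pos: [0.5638, -0.0003, 0.227]
ee_rot: [0.972, 0.153, -0.176, 0.028]
ft_force: [-0.6, -0.7, -0.2]
gripper_width: 0.0773
grip_force: 0.0
```

```bash
python3 - <<'E'
from d import *
t,a=.357,.31; d=np.array([np.sin(t)*np.cos(a),np.sin(t)*np.sin(a),np.cos(t)]); G=np.array([.5526,.0108,.0912])
delta(G+.075*d,target(d,a)); delta(G,target(d,a)); print(arm.sense()["gripper_width"])
E
```

```text
from [ 5.638e-01 -3.000e-04  2.270e-01] d [ 0.0137  0.0191 -0.0656] turn [ 0.07 -0.08 -0.08] j [-0.063  0.632  1.098 -0.131  1.745  1.195] t 1.6
from [ 5.638e-01 -3.000e-04  2.270e-01] d [-0.0112  0.0111 -0.1358] turn [ 0.07 -0.08 -0.08] j [-0.063  0.632  1.098 -0.131  1.745  1.195] t 1.6
0.0772517197480574
```

Call:
play_rows:
  increments: "0.014 0.019 -0.066 0 0 0 0.3;0.014 0.019 -0.066 0 0 0 0.3;0.014 0.019 -0.066 0 0 0 0.3"

```text
t: 1.98
eef_pos: [0.5778, 0.0176, 0.1626]
ee_rot: [0.972, 0.152, -0.176, 0.028]
ft_force: [-0.6, -0.9, 1.1]
gripper_width: 0.064
grip_force: 0.0
```

```bash
python3 - <<'E'
from d import *
t,a=.357,.31; d=np.array([np.sin(t)*np.cos(a),np.sin(t)*np.sin(a),np.cos(t)]); G=np.array([.5526,.0108,.0912])
delta(G,target(d,a)); print(arm.sense()["gripper_width"])
a=cam("top");b=cam("scene");np.save("top1.npy",a,allow_pickle=True);np.save("scene1.npy",b,allow_pickle=True)
A=cv2.resize(a["frame"][120:245,190:290],None,fx=4,fy=4,interpolation=2);B=cv2.resize(b["frame"][110:235,210:310],None,fx=4,fy=4,interpolation=2)
cv2.imwrite("pics/pre.png",np.hstack([A,B]))
E
```

```text
from [0.5778 0.0176 0.1626] d [-0.0252 -0.0068 -0.0714] turn [ 0.08 -0.02  0.01] j [-0.036  0.707  1.138 -0.12   1.635  1.238] t 1.975
0.06401505251699927
```

View pics/pre.png

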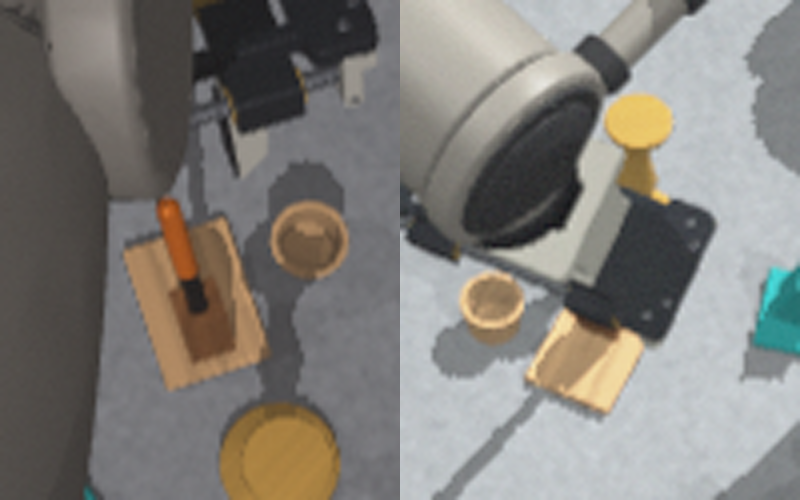

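The left half (top view) shows the stylus at (175,240) and the right finger's tip at (240,165). In the right half (scene view) the hand hides the stylus. I'll check calibration bias from the visible finger.

```bash
python3 - <<'E'
from d import *
c=np.load("top1.npy",allow_pickle=True).item(); s=arm.sense(); M=R.from_quat(s["ee_rot"]).as_matrix(); p=s["eef_pos"]; print(M.round(3).tolist())
P=xyz(c); Q=(P-p)@M   # tool frame coords
w=(abs(Q[...,0])<.03)&(Q[...,1]>.01)&(Q[...,1]<.09)&(Q[...,2]>-.045)&(Q[...,2]<.012)&(P[...,2]>.12)
q=Q[w]; print(len(q),np.percentile(q,[2,10,50,90,98],axis=0).round(4).tolist())
for z0 in np.arange(-.045,.012,.006):
    k=q[(q[:,2]>=z0)&(q[:,2]<z0+.006)]
    if len(k): print(round(z0,3),len(k),k.min(0).round(4),k.max(0).round(4))
from fit import *
MT=omask(c,(220,160,262,220)); T0=np.load("top0.npy",allow_pickle=True).item(); M0=omask(T0,(220,160,262,220))
print(MT.sum(),np.argwhere(MT).mean(0),M0.sum(),np.argwhere(M0).mean(0))
E
```

```text
[[0.893, 0.305, -0.33], [0.285, -0.952, -0.108], [-0.347, 0.002, -0.938]]
116 [[-0.0136, 0.0307, -0.0441], [-0.0132, 0.0308, -0.0384], [-0.0123, 0.0355, -0.0201], [-0.0028, 0.045, -0.0065], [0.0054, 0.0477, -0.0002]]
-0.045 11 [-0.0129  0.0308 -0.0448] [ 0.0073  0.035  -0.0404]
-0.039 7 [-0.0138  0.0311 -0.0385] [-0.0108  0.0359 -0.0338]
-0.033 17 [-0.0134  0.0308 -0.0325] [-0.0049  0.0483 -0.0274]
-0.027 19 [-0.0139  0.0308 -0.027 ] [-0.0016  0.0477 -0.0212]
-0.021 25 [-0.0135  0.0307 -0.0209] [ 0.0073  0.0476 -0.0151]
-0.015 16 [-0.0133  0.0308 -0.0147] [-0.0041  0.0467 -0.009 ]
-0.009 13 [-0.0136  0.0306 -0.0088] [ 0.0045  0.0425 -0.0038]
-0.003 8 [-0.0133  0.0306 -0.0028] [0.0017 0.0383 0.0007]
92 [179.07608696 233.90217391] 82 [179.48780488 234.03658537]
```

```bash
python3 - <<'E'
from d import *
from fit import *
s=arm.sense(); M=R.from_quat(s["ee_rot"]).as_matrix(); p=s["eef_pos"]
dirv=lambda t,a: np.array([np.sin(t)*np.cos(a),np.sin(t)*np.sin(a),np.cos(t)])
for f in("top0.npy","top1.npy"):
    c=np.load(f,allow_pickle=True).item(); MT=omask(c,(220,160,262,220),16)
    def cost(q): return ((render(c,np.array([q[0],q[1],.008]),dirv(q[2],q[3]))-MT)**2).sum()/MT.sum()+((q[2]-.35)/.1)**2*.3+((q[3]-.31)/.1)**2*.1
    x=np.array([.522,0,.355,.31]); r=minimize(cost,x,method="Nelder-Mead",options=dict(initial_simplex=np.vstack([x,x+np.diag([.008,.008,.04,.1])]),xatol=1e-4,fatol=1e-4,maxiter=200))
    tip=np.array([*r.x[:2],.008]); d=dirv(*r.x[2:])
    print(f,r.x.round(4),r.fun,"tool frame tip",((tip-p)@M).round(4),"at108",((tip+.108*d-p)@M).round(4),"end",((tip+.14*d-p)@M).round(4))
    P=xyz(c); Q=((P-p)@M)[MT]; print("surface pts median y",np.median(Q[:,1]).round(4), np.percentile(Q[:,1],[5,95]).round(4), "lowest z tool",Q[:,2].min().round(4))
E
```

```text
top0.npy [0.5219 0.     0.3666 0.3359] 0.35203438596897163 tool frame tip [-0.0017 -0.0008  0.1669] at108 [-0.0004 -0.0016  0.0589] end [ 0.     -0.0018  0.0269]
surface pts median y -0.0018 [-0.0055  0.002 ] lowest z tool 0.0273
top1.npy [0.5235 0.0013 0.3499 0.317 ] 0.21099091142889356 tool frame tip [ 1.000e-04 -1.500e-03  1.662e-01] at108 [-0.0004 -0.0016  0.0582] end [-0.0006 -0.0016  0.0262]
surface pts median y -0.0019 [-0.0059  0.0022] lowest z tool 0.0278
```

Call:
play_rows:
  increments: "0 0 0 0 0 0 0.5;0 0 0 0 0 0 0.5"

```text
t: 2.33
eef_pos: [0.5784, 0.0184, 0.1628]
ee_rot: [0.972, 0.152, -0.175, 0.028]
ft_force: [0.1, 0.3, 0.8]
gripper_width: 0.0496
grip_force: 0.0
```

Call:
play_rows:
  increments: "-0.009 -0.003 -0.024 0 0 0 0.6;-0.018 -0.006 -0.049 0 0 0 0.7;-0.026 -0.0088 -0.0724 0 0 0 0.75;-0.026 -0.0088 -0.0724 0 0 0 0.78;-0.026 -0.0088 -0.0724 0 0 0 0.78;-0.026 -0.0088 -0.0724 0 0 0 0.78"
  squeeze: 3

```text
t: 3.08
eef_pos: [0.5532, 0.01, 0.0904]
ee_rot: [0.972, 0.152, -0.174, 0.028]
ft_force: [-0.6, 0.2, -0.2]
gripper_width: 0.0203
grip_force: 0.0
```

```bash
python3 - <<'E'
from d import *
from fit import *
s=arm.sense(); M=R.from_quat(s["ee_rot"]).as_matrix(); p=s["eef_pos"]; print(p.round(4),s["gripper_width"],s["t"])
c=cam("top"); np.save("top2.npy",c,allow_pickle=True); P=xyz(c); Q=(P-p)@M
MT=omask(c,(215,150,270,220),16); q=Q[MT]; print("orange",len(q),np.median(q,0).round(4) if len(q) else "")
w=(abs(Q[...,0])<.03)&(abs(Q[...,1])<.06)&(Q[...,2]>-.05)&(Q[...,2]<.012)&~MT&(P[...,2]>.06)
for z0 in np.arange(-.04,.012,.008):
    k=Q[w&(Q[...,2]>=z0)&(Q[...,2]<z0+.008)]
    if len(k): print(round(z0,3),len(k),k.min(0).round(4),k.max(0).round(4), np.sort(abs(k[:,1]))[:3].round(4))
save(c,"g.png",(195,130,285,220),6)
E
```

```text
[0.5532 0.01   0.0904] 0.02033688966641992 3.075
orange 0 
-0.032 3 [-0.0127  0.0187 -0.0252] [-0.0124  0.0249 -0.0244] [0.0187 0.0206 0.0249]
-0.024 9 [-0.0135  0.0159 -0.0235] [-0.0119  0.0243 -0.0162] [0.0159 0.0177 0.0182]
-0.016 9 [-0.013   0.0149 -0.0158] [-0.0117  0.0235 -0.0104] [0.0149 0.0153 0.0168]
-0.008 5 [-0.0131  0.0114 -0.0072] [-0.0116  0.0188 -0.0005] [0.0114 0.0138 0.0144]
```

View pics/g.png

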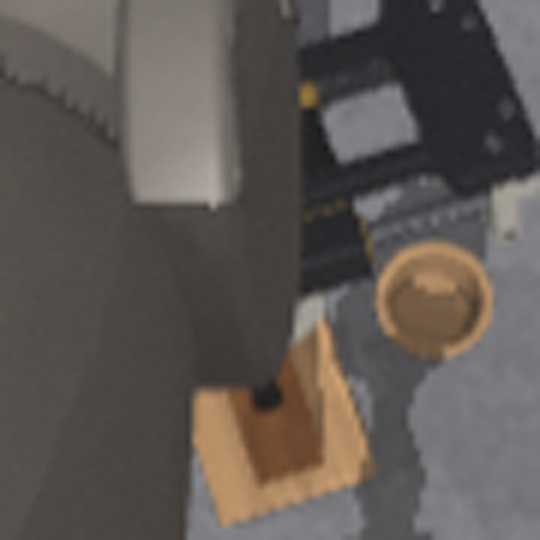

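The top view now shows the arm hiding the stylus. The stand sits undisturbed, with the black shaft entering the collar at (267,395). I'll close gently.

Call:
play_rows:
  increments: "0 0 0 0 0 0 0.82;0 0 0 0 0 0 0.85;0 0 0 0 0 0 0.87;0 0 0 0 0 0 0.9;0 0 0 0 0 0 0.9"
  squeeze: 3

```text
t: 3.75
eef_pos: [0.5522, 0.01, 0.0893]
ee_rot: [0.972, 0.152, -0.175, 0.028]
ft_force: [0.1, 0.4, 0.9]
gripper_width: 0.012
grip_force: 3.0
```

Call:
play_rows:
  increments: "0 0 0 0 0 0 1;0 0 0 0 0 0 1;0 0 0 0 0 0 1;0.0017 0.0005 0.0047 0 0 0 1;0.0017 0.0005 0.0047 0 0 0 1"
  squeeze: 20

```text
t: 4.38
eef_pos: [0.5542, 0.0105, 0.0944]
ee_rot: [0.972, 0.152, -0.175, 0.028]
ft_force: [-0.2, 0.1, -1.2]
gripper_width: 0.0115
grip_force: 20.0
```

```bash
python3 - <<'E'
from d import *
c=cam("top"); c0=np.load("top2.npy",allow_pickle=True).item(); c1=np.load("top1.npy",allow_pickle=True).item()
# stand shift by phase correlation on visible lower part of the base
b=(228,193,257,218)
for x,y in((c1,c0),(c0,c)):
    g=[cv2.cvtColor(i["frame"],6)[b[1]:b[3],b[0]:b[2]].astype(np.float32) for i in(x,y)]
    print(cv2.phaseCorrelate(g[0],g[1],cv2.createHanningWindow(g[0].shape[::-1],cv2.CV_32F)))
print(arm.sense()["ft_force"],arm.sense()["gripper_width"])
E
```

```text
((-0.07098754305049937, 0.4777108676680104), 0.9920407428741455)
((-0.001511457903388802, 0.4514313518991848), 1.0265619843800862)
[-0.03104903 -0.98432332 -0.67847307] 0.011143660015152424
```

Call:
play_rows:
  increments: "0.0017 0.0005 0.0047 0 0 0 1;0.0033 0.0011 0.0094 0 0 0 1;0.005 0.0016 0.014 0 0 0 1;0.0067 0.0021 0.0187 0 0 0 1;0.0067 0.0021 0.0187 0 0 0 1;0.0067 0.0021 0.0187 0 0 0 1"

```text
t: 5.18
eef_pos: [0.5605, 0.0126, 0.1126]
ee_rot: [0.972, 0.152, -0.176, 0.028]
ft_force: [-0.4, 0.3, -0.4]
gripper_width: 0.0115
grip_force: 20.0
```

```bash
cat > stand.py <<'E'
from h import *
import sys
c=cam("top"); np.save("top3.npy",c,allow_pickle=True)
for n,x in [(f,np.load(f,allow_pickle=True).item()) for f in("top0.npy","top1.npy","top2.npy")]+[("now",c)]:
    P=xyz(x); hsv=cv2.cvtColor(x["frame"],40).astype(int)
    k=(P[...,0]>.44)&(P[...,0]<.58)&(P[...,1]>-.05)&(P[...,1]<.06)&(hsv[...,0]>5)&(hsv[...,0]<25)&(hsv[...,1]>70)&(P[...,2]<.013)&(P[...,2]>.003)
    k[:195]=0;k[225:]=0;k[:,:228]=0;k[:,258:]=0
    u,v=np.nonzero(k)[::-1]; Q=P[k]
    i=[(u+v).argmax(),(v-u).argmax(),v.argmax()]
    print(n,k.sum(),[(u[j],v[j]) for j in i],[Q[j].round(4).tolist() for j in i[:2]],"z med",np.median(Q[:,2]).round(4))
E
python3 stand.py
```

```text
top0.npy 345 [(np.int64(257), np.int64(224)), (np.int64(231), np.int64(216)), (np.int64(250), np.int64(224))] [[0.4751, -0.034, 0.0097], [0.4931, 0.024, 0.0078]] z med 0.008
top1.npy 349 [(np.int64(257), np.int64(224)), (np.int64(231), np.int64(216)), (np.int64(250), np.int64(224))] [[0.4751, -0.034, 0.0088], [0.4931, 0.024, 0.007]] z med 0.0081
top2.npy 346 [(np.int64(257), np.int64(224)), (np.int64(231), np.int64(216)), (np.int64(250), np.int64(224))] [[0.475, -0.0339, 0.0107], [0.4932, 0.0241, 0.0055]] z med 0.008
now 355 [(np.int64(257), np.int64(223)), (np.int64(231), np.int64(216)), (np.int64(250), np.int64(224))] [[0.4772, -0.0339, 0.0119], [0.4933, 0.0241, 0.0053]] z med 0.0079
```

The stand hasn't moved, so I'll keep drawing along the axis.

Call:
play_rows:
  increments: "0.0027 0.0009 0.0075 0 0 0 1;0.0053 0.0017 0.015 0 0 0 1;0.008 0.0026 0.0225 0 0 0 1;0.0107 0.0034 0.03 0 0 0 1;0.0133 0.0043 0.0375 0 0 0 1;0.017 0.0055 0.048 0 0 0 1;0.021 0.007 0.06 0 0 0 1;0.025 0.008 0.07 0 0 0 1;0.025 0.008 0.09 0 0 0 1;0.025 0.008 0.09 0 0 0 1"

```text
t: 6.48
eef_pos: [0.5865, 0.0206, 0.2043]
ee_rot: [0.973, 0.152, -0.174, 0.028]
ft_force: [0.0, -0.6, 0.3]
gripper_width: 0.0115
grip_force: 20.0
```

```bash
python3 stand.py; python3 - <<'E'
from d import *
# dock approach: stylus vertical; dock pose
C=np.array([.560,.2773]); th=np.radians(-17.8); ex=np.array([np.cos(th),np.sin(th)]); ey=np.array([-np.sin(th),np.cos(th)])
for n,y in zip("1234",(19.5,6.5,-6.5,-19.5)):
    print(n,[ (C+x/1000*ex+y/1000*ey).round(4).tolist() for x in(-50,-35,-20)])
s=arm.sense(); a=.31
p=(C-.058*ex+.0195*ey)
for a in(.31,th,th+np.pi/2): print(a); delta([*p,.200],target([0,0,1],a))
E
```

```text
top0.npy 345 [(np.int64(257), np.int64(224)), (np.int64(231), np.int64(216)), (np.int64(250), np.int64(224))] [[0.4751, -0.034, 0.0097], [0.4931, 0.024, 0.0078]] z med 0.008
top1.npy 349 [(np.int64(257), np.int64(224)), (np.int64(231), np.int64(216)), (np.int64(250), np.int64(224))] [[0.4751, -0.034, 0.0088], [0.4931, 0.024, 0.007]] z med 0.0081
top2.npy 346 [(np.int64(257), np.int64(224)), (np.int64(231), np.int64(216)), (np.int64(250), np.int64(224))] [[0.475, -0.0339, 0.0107], [0.4932, 0.0241, 0.0055]] z med 0.008
now 356 [(np.int64(257), np.int64(224)), (np.int64(231), np.int64(216)), (np.int64(250), np.int64(224))] [[0.4751, -0.034, 0.0098], [0.4932, 0.0241, 0.0064]] z med 0.008
1 [[0.5184, 0.3112], [0.5326, 0.3066], [0.5469, 0.302]]
2 [[0.5144, 0.2988], [0.5287, 0.2942], [0.5429, 0.2896]]
3 [[0.5104, 0.2864], [0.5247, 0.2818], [0.539, 0.2772]]
4 [[0.5064, 0.274], [0.5207, 0.2694], [0.535, 0.2648]]
0.31
from [0.5859 0.0206 0.2031] d [-0.0752  0.293  -0.0031] turn [  6.3  -19.38  -0.04] j [-0.031  0.693  1.051 -0.12   1.733  1.23 ] t 6.525
-0.31066860685499065
from [0.5859 0.0206 0.2031] d [-0.0752  0.293  -0.0031] turn [  0.09 -20.71 -35.22] j [-0.031  0.693  1.051 -0.12   1.733  1.23 ] t 6.525
1.260127719939906
from [0.5859 0.0206 0.2031] d [-0.0752  0.293  -0.0031] turn [ 15.03 -14.9   53.81] j [-0.031  0.693  1.051 -0.12   1.733  1.23 ] t 6.525
```

The stylus is clear and the stand stayed put. Next I bring it upright and over to the dock.

Call:
play_rows:
  increments: "-0.01 0.04 0.005 3.1 -9.6 0 1;-0.02 0.09 0.01 6.3 -19.4 0 1;-0.035 0.14 0.01 6.3 -19.4 0 1;-0.05 0.19 0.01 6.3 -19.4 0 1;-0.06 0.24 0.01 6.3 -19.4 0 1;-0.075 0.293 0 6.3 -19.4 0 1;-0.075 0.293 0 6.3 -19.4 0 1;-0.075 0.293 0 6.3 -19.4 0 1;-0.075 0.293 0 6.3 -19.4 0 1;-0.075 0.293 0 6.3 -19.4 0 1"

```text
t: 7.78
eef_pos: [0.5112, 0.3124, 0.2029]
ee_rot: [0.988, 0.154, -0.0, 0.0]
ft_force: [-0.2, -0.3, -0.2]
gripper_width: 0.0118
grip_force: 20.0
```

```bash
python3 - <<'E'
from d import *
s=arm.sense(); c=cam("scene"); np.save("scene2.npy",c,allow_pickle=True)
t=cam("top"); np.save("top4.npy",t,allow_pickle=True)
M=R.from_quat(s["ee_rot"]).as_matrix(); p=s["eef_pos"]; print(p.round(4),M[:,2].round(4))
tip=p+.089*M[:,2]; print("tip",tip.round(4))
o=[]
for x in(c,t):
    q=proj(x,[tip,p]); print(q.round(1))
    u,v=q[0].astype(int); o.append(cv2.resize(x["frame"][v-60:v+40,u-40:u+60],None,fx=4,fy=4,interpolation=2))
    cv2.circle(o[-1],(160,240),3,(255,0,255),1)
cv2.imwrite("pics/tip.png",np.hstack(o))
E
```

```text
[0.5112 0.3124 0.2029] [-8.e-04 -2.e-04 -1.e+00]
tip [0.5111 0.3124 0.1139]
[[363.9 245.1]
 [372.1 227.7]]
[[ 79.2 203.6]
 [ 53.6 198.5]]
```

View pics/tip.png

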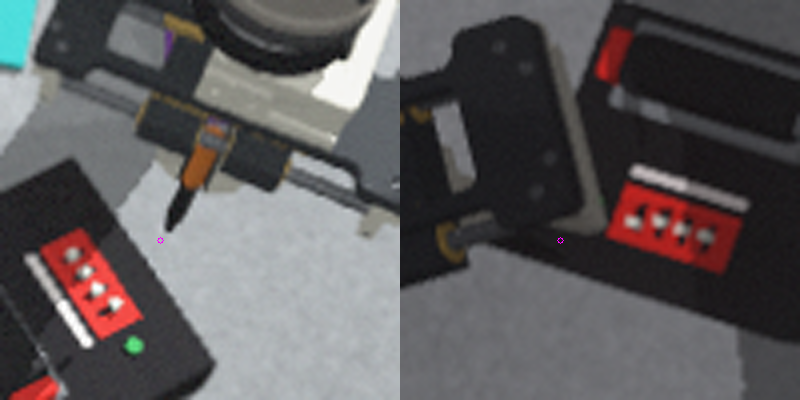

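In the scene half, the stylus tip is visible at about (168,232), near the predicted (160,240). The nubs run from (72,255) to (117,303). In the top half, the hand hides the stylus. I'll measure it with depth.

```bash
cat > tip.py <<'E'
from d import *
def tipfit(c,s,verbose=1):
    M=R.from_quat(s["ee_rot"]).as_matrix(); p=s["eef_pos"]; P=xyz(c); Q=(P-p)@M
    k=(abs(Q[...,0])<.02)&(abs(Q[...,1])<.02)&(Q[...,2]>.004)&(Q[...,2]<.1)&(c["depth"]>0)
    n,l,st,_=cv2.connectedComponentsWithStats(k.astype(np.uint8)); k=l==1+st[1:,4].argmax()
    q=Q[k]; u,v=np.nonzero(k)[::-1]
    cp=(np.array(c["origin"])-p)@M; 
    for z0 in np.arange(.004,.1,.012):
        w=(q[:,2]>=z0)&(q[:,2]<z0+.012)
        if w.sum():
            m=q[w].mean(0); print(round(z0,3),w.sum(),"surf mean",m.round(4),"px",u[w].mean().round(1),v[w].mean().round(1))
    j=v.argmax(); print("lowest px",u[j],v[j],q[j].round(4),P[v[j],u[j]].round(4)); print("cam dir",(cp/np.linalg.norm(cp)).round(3))
E
python3 - <<'E'
from tip import *
tipfit(np.load("scene2.npy",allow_pickle=True).item(),arm.sense())
E
```

```text
0.004 8 surf mean [0.0035 0.0028 0.0092] px 369.6 230.5
0.016 12 surf mean [0.0021 0.0023 0.022 ] px 368.8 232.7
0.028 11 surf mean [0.0012 0.0025 0.0353] px 367.6 235.0
0.04 6 surf mean [0.0005 0.0009 0.0454] px 367.5 237.0
0.052 11 surf mean [-0.0009  0.0023  0.0568] px 366.1 238.5
0.064 2 surf mean [-0.0032  0.0014  0.0712] px 365.5 240.5
0.076 4 surf mean [-0.0043  0.0024  0.0797] px 364.5 241.5
lowest px 364 242 [-0.0035  0.003   0.0813] [0.5086 0.3088 0.1216]
cam dir [ 0.493  0.022 -0.87 ]
```

Call:
play_rows:
  increments: "0.013 0.0005 0 0 0 0 1;0.013 0.0005 -0.02 0 0 0 1;0.013 0.0005 -0.04 0 0 0 1;0.013 0.0005 -0.055 0 0 0 1;0.013 0.0005 -0.063 0 0 0 1;0.013 0.0005 -0.067 0 0 0 1;0.013 0.0005 -0.067 0 0 0 1;0.013 0.0005 -0.067 0 0 0 1"
  squeeze: 40

```text
t: 8.88
eef_pos: [0.5239, 0.3143, 0.1363]
ee_rot: [0.988, 0.155, 0.0, -0.0]
ft_force: [-0.3, -0.5, -0.5]
gripper_width: 0.0106
grip_force: 40.0
```

```bash
cat > look.py <<'E'
from tip import *
import sys
c=cam("scene"); s=arm.sense(); np.save("scene_l.npy",c,allow_pickle=True); print(s["eef_pos"].round(4),s["t"],s["ft_force"].round(2))
tipfit(c,s)
save(c,sys.argv[1],(310,220,385,295),7)
E
python3 look.py s1.png
```

```text
[0.5239 0.3142 0.1363] 8.925 [-0.1  -0.18  0.22]
0.004 8 surf mean [0.0035 0.0029 0.0106] px 360.4 248.0
0.016 8 surf mean [0.0026 0.0018 0.0217] px 360.0 249.9
0.028 9 surf mean [0.0008 0.0016 0.0339] px 359.3 251.4
0.04 8 surf mean [0.0005 0.0026 0.0446] px 358.1 253.0
0.052 7 surf mean [-0.0004  0.0021  0.0575] px 357.4 255.0
0.064 4 surf mean [-0.0024  0.0019  0.0676] px 357.0 256.0
0.076 7 surf mean [0.0008 0.0062 0.0841] px 353.6 259.1
0.088 236 surf mean [ 0.0009 -0.0002  0.0944] px 355.3 261.9
lowest px 359 271 [ 0.0177 -0.0164  0.097 ] [0.5357 0.3352 0.0393]
cam dir [ 0.457  0.019 -0.889]
```

View pics/s1.png

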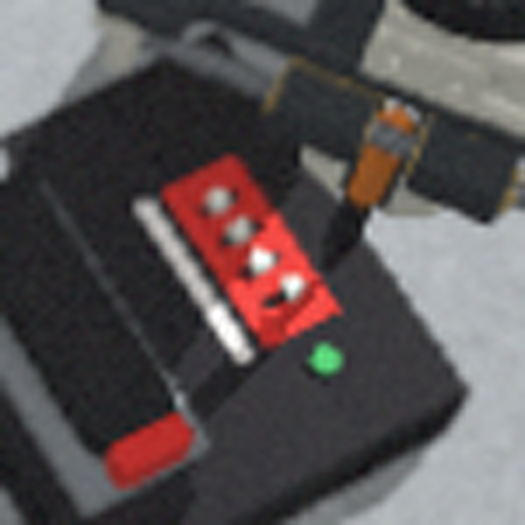

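The picture shows the tip at about (335,262), just robot-side of nub 1 at (290,287) and in line with it along the dock's x. I'll lower a little and push switch 1 on.

Call:
play_rows:
  increments: "0 0 -0.002 0 0 0 1;0 -0.001 -0.004 0 0 0 1;0.004 -0.002 -0.004 0 0 0 1;0.008 -0.0035 -0.004 0 0 0 1;0.012 -0.005 -0.004 0 0 0 1;0.0165 -0.0062 -0.004 0 0 0 1;0.0165 -0.0062 -0.004 0 0 0 1;0.0165 -0.0062 -0.004 0 0 0 1"

```text
t: 9.93
eef_pos: [0.5401, 0.3078, 0.1316]
ee_rot: [0.988, 0.155, -0.001, 0.0]
ft_force: [-0.8, 0.1, -0.3]
gripper_width: 0.0112
grip_force: 40.0
```

Call:
play_rows:
  increments: "-0.005 0.0016 0 0 0 0 1;-0.005 0.0016 0.02 0 0 0 1;-0.015 0.005 0.04 0 0 0 1;-0.04 0.013 0.06 0 0 0 1;-0.04 0.013 0.06 0 0 0 1"

```text
t: 10.55
eef_pos: [0.4992, 0.3221, 0.1943]
ee_rot: [0.988, 0.156, 0.001, -0.001]
ft_force: [0.7, -0.1, -0.4]
gripper_width: 0.0112
grip_force: 40.0
```

```bash
cat > nubs.py <<'E'
from d import *
from tip import tipfit
import sys
th=np.radians(-17.8); ex=np.array([np.cos(th),np.sin(th)]); ey=np.array([-np.sin(th),np.cos(th)])
def nubs(c,C):
    P=xyz(c); hsv=cv2.cvtColor(c["frame"],40).astype(int); D=P[...,:2]-C; x=D@ex*1000; y=D@ey*1000
    k=(x>-52)&(x<-17)&(abs(y)<34)&(hsv[...,1]<110)&(hsv[...,2]>110)&(P[...,2]>.042)&(P[...,2]<.056)
    n,l,st,ce=cv2.connectedComponentsWithStats(k.astype(np.uint8))
    for i in range(1,n):
        w=l==i
        if st[i,4]>1: print("   y %.1f x %.1f z %.1f n %d"%(y[w].mean(),x[w].mean(),P[w][:,2].mean()*1e3,st[i,4]))
if __name__=="__main__":
    s=arm.sense(); print(s["eef_pos"].round(4),s["t"]); 
    print("initial"); nubs(np.load("scene0.npy",allow_pickle=True).item(),[.5612,.2756]); nubs(np.load("top0.npy",allow_pickle=True).item(),[.560,.2773])
    print("now"); c=cam("scene"); nubs(c,[.5612,.2756]); print("top"); nubs(cam("top"),[.560,.2773]); tipfit(c,s)
E
python3 nubs.py
```

```text
[0.4992 0.3221 0.1943] 10.55
initial
   y -18.3 x -33.6 z 48.2 n 10
   y -6.3 x -34.5 z 47.6 n 12
   y 6.5 x -35.5 z 46.2 n 11
   y 19.9 x -38.4 z 47.5 n 11
   y 19.9 x -39.0 z 48.5 n 8
   y 6.5 x -34.5 z 47.2 n 8
   y -5.9 x -34.8 z 47.8 n 9
   y -19.1 x -34.9 z 48.1 n 10
now
   y -19.2 x -33.2 z 48.0 n 11
   y -6.3 x -34.1 z 48.4 n 11
   y 6.7 x -35.6 z 46.5 n 11
   y 20.0 x -30.0 z 48.3 n 11
top
   y 19.9 x -30.2 z 46.6 n 6
   y 6.7 x -34.2 z 46.7 n 9
   y -4.7 x -35.1 z 49.0 n 5
   y -17.3 x -34.2 z 48.3 n 5
0.004 7 surf mean [0.0039 0.0025 0.009 ] px 375.7 231.6
0.016 11 surf mean [0.0018 0.0011 0.0198] px 375.5 233.3
0.028 14 surf mean [0.0004 0.0017 0.034 ] px 374.1 235.5
0.04 10 surf mean [0.0001 0.0012 0.0454] px 373.2 237.7
0.052 8 surf mean [-0.0007  0.0011  0.0573] px 372.2 239.8
0.064 5 surf mean [-0.0026  0.002   0.0695] px 371.0 241.2
0.076 3 surf mean [-0.0048  0.0017  0.0815] px 370.3 242.7
lowest px 370 243 [-0.0058  0.002   0.0856] [0.4945 0.3186 0.1087]
cam dir [ 0.498  0.036 -0.866]
```

Switch 1 reads -30 mm, fully on. Next is switch 3.

Call:
play_rows:
  increments: "0.0158 -0.0326 -0.02 0 0 0 1;0.0158 -0.0326 -0.04 0 0 0 1;0.0158 -0.0326 -0.055 0 0 0 1;0.0158 -0.0326 -0.0603 0 0 0 1;0.021 -0.0343 -0.0603 0 0 0 1;0.0265 -0.036 -0.0603 0 0 0 1;0.032 -0.0378 -0.0603 0 0 0 1;0.032 -0.0378 -0.0603 0 0 0 1;0.032 -0.0378 -0.0603 0 0 0 1;0.027 -0.0362 -0.0603 0 0 0 1"

```text
t: 11.9
eef_pos: [0.5273, 0.2845, 0.1314]
ee_rot: [0.988, 0.155, -0.0, 0.0]
ft_force: [-0.9, 0.2, -0.0]
gripper_width: 0.0112
grip_force: 40.0
```

Call:
play_rows:
  increments: "-0.004 0.0013 0.015 0 0 0 1;-0.0151 -0.0087 0.02 0 0 0 1;-0.0151 -0.0087 0.01 0 0 0 1;-0.0151 -0.0087 0 0 0 0 1;-0.01 -0.0104 0 0 0 0 1;-0.0045 -0.0121 0 0 0 0 1;0.0011 -0.0139 0 0 0 0 1;0.0011 -0.0139 0 0 0 0 1;0.0011 -0.0139 0 0 0 0 1;-0.004 -0.0123 0 0 0 0 1"

```text
t: 13.15
eef_pos: [0.5233, 0.2723, 0.1315]
ee_rot: [0.988, 0.155, -0.0, 0.0]
ft_force: [0.0, 0.4, -0.1]
gripper_width: 0.0112
grip_force: 40.0
```

Call:
play_rows:
  increments: "-0.002 0 0.025 0 0 0 1;0.0263 0.0188 0.025 0 0 0 1;0.0263 0.0188 0.012 0 0 0 1;0.0263 0.0188 0 0 0 0 1;0.021 0.0205 0 0 0 0 1;0.0165 0.022 0 0 0 0 1;0.012 0.0234 0 0 0 0 1;0.012 0.0234 0 0 0 0 1;0.012 0.0234 0 0 0 0 1;0.017 0.0218 0.003 0 0 0 1"

```text
t: 14.4
eef_pos: [0.5398, 0.2942, 0.1344]
ee_rot: [0.988, 0.155, -0.001, -0.0]
ft_force: [0.0, -0.6, 0.1]
gripper_width: 0.0109
grip_force: 40.0
```

Call:
play_rows:
  increments: "0 0 0.03 0 0 0 1;-0.02 0.02 0.06 0 0 0 1;-0.05 0.03 0.07 0 0 0 1;-0.05 0.03 0.07 0 0 0 1"

```text
t: 14.9
eef_pos: [0.4892, 0.3252, 0.2059]
ee_rot: [0.988, 0.156, 0.0, -0.0]
ft_force: [0.0, 1.0, 0.0]
gripper_width: 0.011
grip_force: 40.0
```

```bash
python3 nubs.py
```

```text
[0.4892 0.3252 0.2059] 14.9
initial
   y -18.3 x -33.6 z 48.2 n 10
   y -6.3 x -34.5 z 47.6 n 12
   y 6.5 x -35.5 z 46.2 n 11
   y 19.9 x -38.4 z 47.5 n 11
   y 19.9 x -39.0 z 48.5 n 8
   y 6.5 x -34.5 z 47.2 n 8
   y -5.9 x -34.8 z 47.8 n 9
   y -19.1 x -34.9 z 48.1 n 10
now
   y -19.1 x -29.5 z 47.4 n 9
   y -6.0 x -29.5 z 47.3 n 10
   y 6.5 x -39.8 z 48.3 n 10
   y 19.6 x -30.1 z 47.9 n 11
top
   y 19.4 x -30.7 z 46.7 n 8
   y -5.3 x -30.1 z 46.7 n 4
   y 7.1 x -40.4 z 47.4 n 9
   y -17.9 x -29.8 z 47.3 n 5
0.004 10 surf mean [0.0037 0.0017 0.01  ] px 381.1 227.3
0.016 10 surf mean [0.0017 0.0013 0.022 ] px 380.3 229.1
0.028 11 surf mean [0.0013 0.0007 0.0344] px 379.4 231.6
0.04 9 surf mean [0.0001 0.0017 0.0462] px 377.9 233.3
0.052 9 surf mean [-0.0012  0.0014  0.0572] px 377.1 235.1
0.064 4 surf mean [-0.0037  0.0022  0.0711] px 375.8 236.8
0.076 4 surf mean [-0.005   0.0009  0.0816] px 375.5 238.5
lowest px 375 239 [-0.0041  0.0014  0.083 ] [0.4858 0.3226 0.1229]
cam dir [ 0.508  0.042 -0.86 ]
```

All four switches now read on, off, on, on. Next is the mug: raise, carry over, and tilt slightly so the stylus comes to lean on the rim.

```bash
cat > mug.py <<'E'
from d import *
a=-.47; t=.12; d=[np.sin(t)*np.cos(a),np.sin(t)*np.sin(a),np.cos(t)]
Rt=target(d,a); M=Rt.as_matrix(); Mc=np.array([.548,-.277]); u=np.array([np.cos(a),np.sin(a)])
tl=np.array([-.0065,0,.0865]); TCP=np.array([*(Mc+.011*u),.005])-M@tl
print("TCP final",TCP.round(4)); 
for z in(.27,.20,TCP[2]): delta([*TCP[:2],z],Rt)
E
python3 mug.py
```

```text
TCP final [ 0.5728 -0.2896  0.0901]
from [0.4905 0.3241 0.2045] d [ 0.0823 -0.6137  0.0655] turn [  0.55   6.99 -44.69] j [0.454 0.475 1.378 0.    1.289 1.713] t 15.0
from [0.4905 0.3241 0.2045] d [ 0.0823 -0.6137 -0.0045] turn [  0.55   6.99 -44.69] j [0.454 0.475 1.378 0.    1.289 1.713] t 15.0
from [0.4905 0.3241 0.2045] d [ 0.0823 -0.6137 -0.1144] turn [  0.55   6.99 -44.69] j [0.454 0.475 1.378 0.    1.289 1.713] t 15.0
```

Call:
play_rows:
  increments: "0 0 0.03 0 0 0 1;0 0 0.075 0 0 0 1;0 0 0.075 0 0 0 1;0 0 0.075 0 0 0 1"

```text
t: 15.5
eef_pos: [0.4904, 0.3236, 0.2781]
ee_rot: [0.988, 0.154, -0.001, 0.0]
ft_force: [0.7, -0.2, -0.9]
gripper_width: 0.0111
grip_force: 40.0
```

```bash
python3 mug.py
```

```text
TCP final [ 0.5728 -0.2896  0.0901]
from [0.4904 0.3236 0.2781] d [ 0.0824 -0.6131 -0.0081] turn [  0.56   6.86 -44.63] j [0.453 0.43  1.248 0.    1.466 1.714] t 15.5
from [0.4904 0.3236 0.2781] d [ 0.0824 -0.6131 -0.0781] turn [  0.56   6.86 -44.63] j [0.453 0.43  1.248 0.    1.466 1.714] t 15.5
from [0.4904 0.3236 0.2781] d [ 0.0824 -0.6131 -0.188 ] turn [  0.56   6.86 -44.63] j [0.453 0.43  1.248 0.    1.466 1.714] t 15.5
```

Call:
play_rows:
  increments: "0.01 -0.03 0 0 0.5 -4 1;0.02 -0.08 0 0 1 -8 1;0.03 -0.13 0 0.1 2 -13 1;0.03 -0.18 0 0.2 2.5 -17 1;0.04 -0.23 0 0.2 3 -21 1;0.05 -0.28 0 0.3 3.5 -25 1;0.05 -0.33 0 0.3 4 -29 1;0.06 -0.38 0 0.4 5 -33 1;0.06 -0.43 0 0.5 6 -37 1;0.07 -0.48 0 0.5 6.5 -40 1"

```text
t: 16.75
eef_pos: [0.5593, -0.1577, 0.2775]
ee_rot: [0.979, -0.194, -0.057, -0.013]
ft_force: [1.1, 0.4, -0.4]
gripper_width: 0.0112
grip_force: 40.0
```

Call:
play_rows:
  increments: "0.004 -0.04 0 0 0 0 1;0.008 -0.08 0 0 0 0 1;0.012 -0.12 0 0 0 0 1;0.012 -0.13 0 0 0 0 1;0.012 -0.13 0 0 0 0 1;0.012 -0.13 0 0 0 0 1"

```text
t: 17.5
eef_pos: [0.5721, -0.2846, 0.2791]
ee_rot: [0.98, -0.192, -0.055, -0.013]
ft_force: [0.8, 0.3, -0.0]
gripper_width: 0.0112
grip_force: 40.0
```

```bash
python3 mug.py;python3 - <<'E'
from tip import *
tipfit(cam("scene"),arm.sense()); print(arm.sense()["gripper_width"])
E
```

```text
TCP final [ 0.5728 -0.2896  0.0901]
from [ 0.5721 -0.2846  0.2791] d [ 0.0007 -0.005  -0.0091] turn [-0.1   0.46 -4.74] j [-0.573  0.611  0.948 -0.016  1.694  1.383] t 17.5
from [ 0.5721 -0.2846  0.2791] d [ 0.0007 -0.005  -0.0791] turn [-0.1   0.46 -4.74] j [-0.573  0.611  0.948 -0.016  1.694  1.383] t 17.5
from [ 0.5721 -0.2846  0.2791] d [ 0.0007 -0.005  -0.189 ] turn [-0.1   0.46 -4.74] j [-0.573  0.611  0.948 -0.016  1.694  1.383] t 17.5
0.004 5 surf mean [-0.0007 -0.0052  0.0131] px 164.6 79.6
0.016 15 surf mean [-0.0014 -0.0043  0.0216] px 165.7 81.6
0.028 16 surf mean [-0.0019 -0.0044  0.0344] px 167.4 85.1
0.04 10 surf mean [-0.003  -0.0034  0.0465] px 169.0 87.9
0.052 10 surf mean [-0.0041 -0.001   0.0586] px 170.4 90.3
0.064 9 surf mean [-0.0034 -0.001   0.0686] px 171.2 93.0
0.076 4 surf mean [-0.0053  0.0015  0.0819] px 173.0 95.5
lowest px 173 96 [-0.0048  0.001   0.083 ] [ 0.5589 -0.2797  0.1974]
cam dir [ 0.017 -0.725 -0.689]
0.010809257428451426
```

Call:
play_rows:
  increments: "0.0012 -0.0032 0 0 0.5 -4.7 1;0.0012 -0.0032 0 0 0.5 -4.7 1;0.0012 -0.0032 -0.04 0 0.5 -4.7 1;0.0012 -0.0032 -0.08 0 0.5 -4.7 1;0.0012 -0.0032 -0.08 0 0.5 -4.7 1;0.0012 -0.0032 -0.08 0 0.5 -4.7 1"

```text
t: 18.3
eef_pos: [0.574, -0.289, 0.2013]
ee_rot: [0.971, -0.232, -0.057, -0.014]
ft_force: [1.1, 0.4, -0.6]
gripper_width: 0.0108
grip_force: 40.0
```

```bash
python3 - <<'E'
from tip import *
exec(open("mug.py").read())
s=arm.sense();c=cam("scene"); t=cam("top"); tipfit(c,s)
Q=[]
for x in(c,t):
    P=xyz(x); hsv=cv2.cvtColor(x["frame"],40).astype(int); k=(P[...,2]>.08)&(P[...,2]<.09)&(hsv[...,0]>95)&(hsv[...,0]<120)&(hsv[...,1]>90)&(np.hypot(P[...,0]-.548,P[...,1]+.277)<.048)
    print(k.sum(), cv2.minEnclosingCircle(P[k][:,:2].astype(np.float32)) if k.sum()>5 else "")
save(c,"m1.png",(135,60,235,160),6)
E
```

```text
TCP final [ 0.5728 -0.2896  0.0901]
from [ 0.574  -0.289   0.2013] d [-0.0012 -0.0006  0.0687] turn [ 0.02  0.12 -0.04] j [-0.58   0.656  1.077 -0.012  1.526  1.462] t 18.3
from [ 0.574  -0.289   0.2013] d [-0.0012 -0.0006 -0.0013] turn [ 0.02  0.12 -0.04] j [-0.58   0.656  1.077 -0.012  1.526  1.462] t 18.3
from [ 0.574  -0.289   0.2013] d [-0.0012 -0.0006 -0.1112] turn [ 0.02  0.12 -0.04] j [-0.58   0.656  1.077 -0.012  1.526  1.462] t 18.3
0.016 10 surf mean [-0.0001 -0.0017  0.0249] px 168.8 103.0
0.028 11 surf mean [-0.0017 -0.002   0.0339] px 170.4 105.1
0.04 12 surf mean [-0.0023 -0.0014  0.0465] px 171.8 107.9
0.052 13 surf mean [-0.0034 -0.0019  0.0581] px 173.5 110.7
0.064 5 surf mean [-0.0047 -0.001   0.0715] px 175.2 113.4
0.076 4 surf mean [-0.0045 -0.0011  0.0803] px 176.0 115.5
lowest px 176 116 [-0.0038  0.0002  0.0837] [ 0.5617 -0.283   0.1186]
cam dir [-0.055 -0.696 -0.716]
147 ((0.5492541790008545, -0.2759772539138794), 0.042103685438632965)
238 ((0.5473664999008179, -0.2758059501647949), 0.04045744612812996)
```

View pics/m1.png

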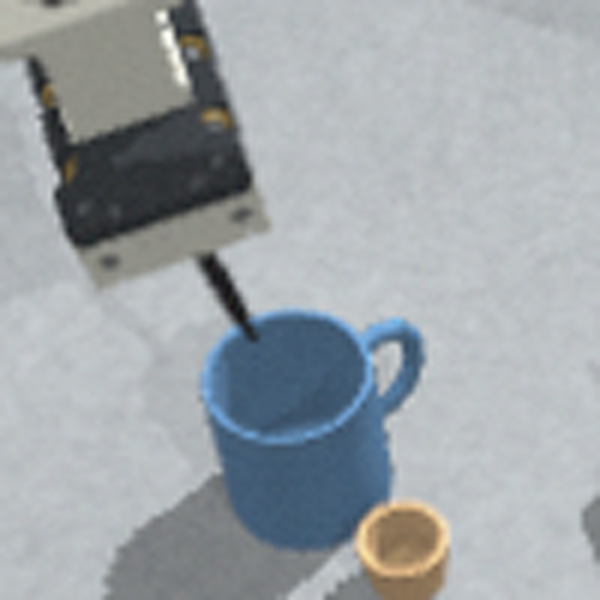

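The picture shows the stylus tip at (255,338), just over the inside of the mug opening (rim centre about (287,375)), with the lean away from cup_b. I'll lower it in.

Call:
play_rows:
  increments: "-0.0013 0.0007 -0.01 0 0 0 1;-0.0013 0.0007 -0.03 0 0 0 1;-0.0013 0.0007 -0.05 0 0 0 1;-0.0013 0.0007 -0.07 0 0 0 1;-0.0013 0.0007 -0.085 0 0 0 1;-0.0013 0.0007 -0.095 0 0 0 1;-0.0013 0.0007 -0.101 0 0 0 1;-0.0013 0.0007 -0.101 0 0 0 1;-0.0013 0.0007 -0.101 0 0 0 1;-0.0013 0.0007 -0.101 0 0 0 1"
  squeeze: 15

```text
t: 19.65
eef_pos: [0.5722, -0.2885, 0.0989]
ee_rot: [0.971, -0.233, -0.058, -0.014]
ft_force: [-0.3, 0.7, 0.4]
gripper_width: 0.0115
grip_force: 15.0
```

Call:
play_rows:
  increments: "0 0 -0.001 0 0 0 1;0 0 -0.002 0 0 0 1;0 0 -0.003 0 0 0 1;0 0 -0.003 0 0 0 1;0 0 -0.003 0 0 0 1"

```text
t: 20.27
eef_pos: [0.572, -0.2883, 0.0954]
ee_rot: [0.971, -0.233, -0.058, -0.014]
ft_force: [0.6, 0.1, -1.0]
gripper_width: 0.0116
grip_force: 15.0
```

No contact yet; continuing in small steps.

Call:
play_rows:
  increments: "0 0 -0.001 0 0 0 1;0 0 -0.002 0 0 0 1;0 0 -0.002 0 0 0 1;0 0 -0.002 0 0 0 1"

```text
t: 20.78
eef_pos: [0.572, -0.2884, 0.0934]
ee_rot: [0.971, -0.233, -0.058, -0.014]
ft_force: [-0.4, 0.9, -0.2]
gripper_width: 0.0116
grip_force: 15.0
```

Call:
play_rows:
  increments: "0 0 -0.001 0 0 0 1;0 0 -0.002 0 0 0 1;0 0 -0.002 0 0 0 1;0 0 -0.002 0 0 0 1"

```text
t: 21.28
eef_pos: [0.5722, -0.2885, 0.0919]
ee_rot: [0.971, -0.233, -0.058, -0.014]
ft_force: [-0.3, 0.3, 4.8]
gripper_width: 0.0115
grip_force: 15.0
```

Contact with the floor (4.8 N). I'll relieve it slightly and open gently.

Call:
play_rows:
  increments: "0 0 0.0007 0 0 0 1;0 0 0.0007 0 0 0 0.86;0 0 0.0007 0 0 0 0.84;0 0 0.0007 0 0 0 0.81;0 0 0.0007 0 0 0 0.78;0 0 0.0007 0 0 0 0.75;0 0 0.0007 0 0 0 0.72;0 0 0.0007 0 0 0 0.72"
  squeeze: 3

```text
t: 22.28
eef_pos: [0.572, -0.2883, 0.0921]
ee_rot: [0.971, -0.233, -0.058, -0.014]
ft_force: [-0.5, 0.7, -0.0]
gripper_width: 0.0255
grip_force: 0.0
```

Call:
play_rows:
  increments: "0.0005 -0.0003 0.005 0 0 0 0.7;0.0015 -0.0008 0.015 0 0 0 0.65;0.0025 -0.0014 0.025 0 0 0 0.6;0.004 -0.002 0.04 0 0 0 0.6;0.006 -0.003 0.06 0 0 0 0.6;0.009 -0.0045 0.085 0 0 0 0.6;0.011 -0.0055 0.11 0 0 0 0.6;0.011 -0.0055 0.15 0 0 0 0.6;0.011 -0.0055 0.17 0 0 0 0.6"

```text
t: 23.4
eef_pos: [0.5835, -0.2941, 0.2658]
ee_rot: [0.971, -0.233, -0.056, -0.014]
ft_force: [0.3, 0.4, -0.6]
gripper_width: 0.0368
grip_force: 0.0
```

Call:
play_rows:
  increments: "-0.05 -0.05 0.02 0 0 0 0.6;-0.1 -0.05 0.04 0 0 0 0.6;-0.15 -0.05 0.05 0 0 0 0.6;-0.2 -0.05 0.05 0 0 0 0.6;-0.2 -0.05 0.05 0 0 0 0.6;-0.2 -0.05 0.05 0 0 0 0.6"

```text
t: 24.15
eef_pos: [0.3834, -0.3441, 0.3131]
ee_rot: [0.971, -0.233, -0.058, -0.014]
ft_force: [-0.0, 0.5, 0.0]
gripper_width: 0.0366
grip_force: 0.0
```

```bash
python3 stand.py; python3 - <<'E'
from nubs import *
c=cam("scene"); t=cam("top"); nubs(c,[.5612,.2756]); 
save(c,"final.png",s=1.5); print(arm.sense()["t"])
for n,x in(("0",np.load("top0.npy",allow_pickle=True).item()),("now",t)):
    P=xyz(x)
    for nm,k in(("candle",(P[...,2]>.11)&(P[...,2]<.135)&(np.hypot(P[...,0]-.449,P[...,1]+.039)<.04)),("cupA",(P[...,2]>.026)&(P[...,2]<.036)&(np.hypot(P[...,0]-.571,P[...,1]+.055)<.03)),("cupB",(P[...,2]>.026)&(P[...,2]<.036)&(np.hypot(P[...,0]-.5495,P[...,1]+.201)<.03)),("mug",(P[...,2]>.08)&(P[...,2]<.088)&(np.hypot(P[...,0]-.547,P[...,1]+.276)<.046))):
        print(n,nm,k.sum(),cv2.minEnclosingCircle(P[k][:,:2].astype(np.float32)))
E
```

```text
top0.npy 345 [(np.int64(257), np.int64(224)), (np.int64(231), np.int64(216)), (np.int64(250), np.int64(224))] [[0.4751, -0.034, 0.0097], [0.4931, 0.024, 0.0078]] z med 0.008
top1.npy 349 [(np.int64(257), np.int64(224)), (np.int64(231), np.int64(216)), (np.int64(250), np.int64(224))] [[0.4751, -0.034, 0.0088], [0.4931, 0.024, 0.007]] z med 0.0081
top2.npy 346 [(np.int64(257), np.int64(224)), (np.int64(231), np.int64(216)), (np.int64(250), np.int64(224))] [[0.475, -0.0339, 0.0107], [0.4932, 0.0241, 0.0055]] z med 0.008
now 355 [(np.int64(257), np.int64(224)), (np.int64(231), np.int64(216)), (np.int64(250), np.int64(224))] [[0.4751, -0.034, 0.0094], [0.4932, 0.0241, 0.0063]] z med 0.0083
   y -19.4 x -30.2 z 47.4 n 11
   y -6.3 x -29.7 z 47.7 n 9
   y 6.5 x -39.7 z 48.2 n 9
   y 19.9 x -30.2 z 47.8 n 11
24.3
0 candle 427 ((0.44928690791130066, -0.03938443213701248), 0.02196335420012474)
0 cupA 115 ((0.5707530379295349, -0.055339448153972626), 0.02152426913380623)
0 cupB 121 ((0.5495225191116333, -0.2011362761259079), 0.02173805795609951)
0 mug 267 ((0.5469608902931213, -0.2758074998855591), 0.040373388677835464)
now candle 426 ((0.4492216408252716, -0.03926027566194534), 0.02188248559832573)
now cupA 118 ((0.5710157155990601, -0.055458392947912216), 0.021543940529227257)
now cupB 120 ((0.5499087572097778, -0.20123133063316345), 0.02179012820124626)
now mug 261 ((0.5466989874839783, -0.27589526772499084), 0.040315717458724976)
```

View pics/final.png

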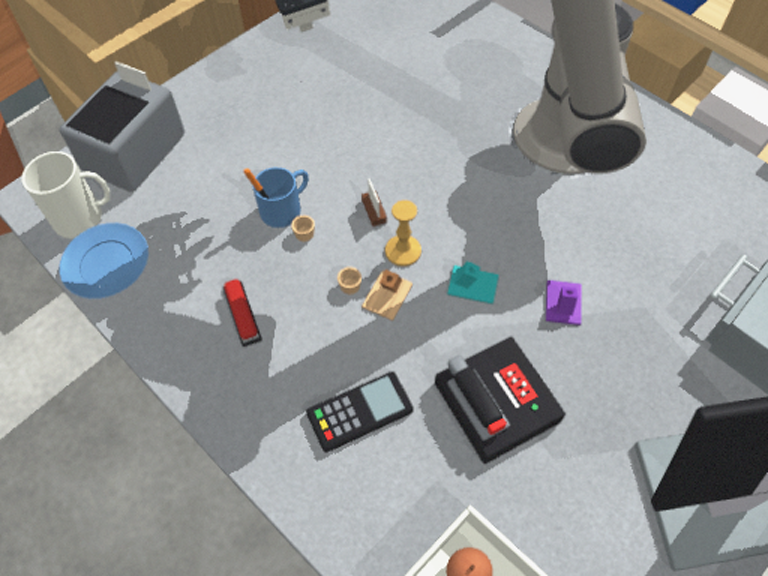

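The final picture shows the stylus standing in the blue mug, its orange end at (257,182). The switches are set and everything else is where it was. Handing in.

```bash
python3 -c "
from cell import arm
print(arm.hand_in())"
```

```text
the job is handed in; nothing more can be done
None
```

I handed the job in at about 24 s: the switches read on, off, on, on from the green lamp, the stylus is standing in the blue mug leaning on its rim, and camera checks show the stand, mug, candlestick and cups where they were.

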